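Draw the tall cover from the slotted rack and stand it on the inspection easel

ROBOT

A 6-joint arm with a two-finger parallel gripper is mounted at the origin on the work surface. World frame = base frame: x ahead of the robot, y to its left, z up, the work surface at z = 0. Lengths are in mm, angles in rad, forces in N, time in s.
With the tool pointing down it reaches from about 350 to 725 mm from the base axis. Payload 4.3 kg.
Tool frame: the origin (TCP) lies on the centre line of the jaws, within the pads' length; the fingertips stand 22 mm ahead of it and the grasp point (between the pads) lies 3 mm ahead of it (manip.tips_ahead is the distance from the TCP to the fingertips, in mm); z points along the fingers, y is the line along which they close (so a half turn about z gives the same grasp; the last joint's range is limited). The gripper opens to 85 mm and grips with 20 to 120 N. Pads are 22 mm wide; open, the fingers measure 114 mm over their backs; the gripper's body (76 mm by 85 mm) begins 54 mm behind the grasp point. The pads swing forward as they close: fully open they stand 13 mm farther back than shut.
Start: joints at [1.022, 0.377, 0.081, 1.274, 0, 1.46], TCP at [244.302, 520.56, 232.829] pointing down, gripper open.
Joint ranges: [-2.72, 2.72], [-0.84, 1.66], [-1.02, 1.22], [-1.77, 2.12], [-1.37, 1.28], [-3.14, 3.14]. Speed limits (rad/s): [2.57, 2.57, 3.14, 3.14, 3.14, 3.14].

INTERFACE

Orientations are given as a 3x3 rotation matrix whose columns are the frame's x, y, z axes.
In Python, from cell import manip gives the robot as it stands.
- The arm moves only by the shell command python3 -m creep 'ROWS' [FORCE]. ROWS is JSON, a list of rows, each a list of 5 numbers: the opening in per cent of the stroke, from 0 (shut) to 100 (fully open), then the shift along the tool's x, y, z in m, then the turn about the tool's z in rad. In form: [[grip, dx, dy, dz, roll], ...]. A call has 1 to 12 rows; each row is the pose to reach, as a shift and turn from the pose commanded when the call began, along the tool's axes at that moment; what a row does not reach only later rows make up. A row lasts 1/12 s, in which the tool goes at most 41.7 mm and 7.16 degrees, less where a joint would pass 70% of its speed; a pose out of reach is approached as far as the arm can. A call with a gripper value outside its range is refused whole. The fingers move at their own pace and stop on an object; FORCE is the grip in N (left out, the last holds). Time passes only in rows, so rows that repeat a pose let the fingers close. It gives the time, the measured TCP pose, the force, the opening and the grip force at its end, in the units of the state.
- manip.sense(): the state, without advancing time (a new reading comes with each control period).
- manip.capture(name): name is "scene" or "side" or "wrist"; returns the picture (384x512x3 uint8, blue, green, red); there is no depth.
- manip.calibration(name): a dict with "vertical_fov" (degrees; the focal length in pixels is half the picture's height over the tangent of half this angle, whatever the lens; pixels are square), "cx", "cy" (the principal point, pixels), "dist" ([k1, k2, p1, p2, k3] as OpenCV has them; the pictures are not rectified), "eye" and "rotation" of the camera in the world; the wrist camera has in their place "T_tool_cam" (4x4, takes a point from camera to tool coordinates, whose origin is the TCP and whose axes are the flange's). Camera axes: x right, y down, z forward; pixel columns grow to the right and rows downward; lengths in mm; the calibration is good to about 2 mm. A picture is of the moment at which its call begins: read the wrist's pose just before it. calibration takes no time and is no camera call.
- manip.close_job(): hands the job in; it is judged then, once.
The state is a dict: "t": time; "qpos": joint angles; "qd": joint speeds; "joint_torque": joint torques, N m; "tool_pos": TCP position; "eef_rot": TCP orientation; "wrist_force": force on the tool from outside, world axes, zero at the start; "wrist_torque": the same for the moment, N m; "finger_gap": finger opening in mm; "finger_force": force on a finger pad.
Only numpy, scipy, OpenCV 4.12 (cv2) and the standard library are available. Lean on these libraries where they do the work, as an engineer would, in place of code of your own. Each camera call takes 0.05 s, during which the arm holds its last target. There are 200 camera calls.

TASK

Take hold of the tall black sheet-metal cover by its top edge, slide it up and out along its leaning slot in the rack, and stand it on the easel: centred and square, its face flat against the two rails and its lower edge down on the ledge. Set it down gently, do not let go before it stands on the easel, do not drop or press it, then let go; the ledge may be clamped anywhere along the rails, so feel or look for it. Leave the two short covers in their slots, and the hammer and the tape roll where they lie.

Things in the scene. Friction and masses are not known exactly. Their poses are not given: they have to be found in the camera images.
- rack: Fixed rack: dark base 260 x 190 x 10 mm with 3 aluminium slots at x = -60, 0, +60 mm. Origin: centre of its underside, z up. Slots run up along (-sin 25deg, 0, cos 25deg) of its frame, leaning to -x (robot side). Each holds a cover (across y) by its side edges only, between bars reaching 70 mm up from the slot floor (32 mm over the table); 12 mm wide, the cover lying against the -x bars.
- tall_cover: The part to move: flat black sheet-metal cover, 8 mm thick (x axis), 150 mm wide (y), 180 mm long (z), 0.2 to 0.42 kg, standing in any of the three rack slots and leaning 25 degrees with it. Origin: middle of its lower edge; z runs up along the cover to the top edge at z = 180 mm; x points out of the face turned away from the robot.
- short_cover_a: Bystander: cover like the tall one but only 100 mm long, in another slot of the rack. Origin: middle of its lower edge, axes as for the tall cover.
- short_cover_b: Bystander: the second short cover, 100 mm long, in the remaining slot. Origin: middle of its lower edge, axes as for the tall cover.
- easel: Fixed easel: blue pad 240 x 200 x 20 mm (from -150 to +90 mm along x) carrying two leaning dark rails, stayed on their -x side, and a ledge with a soft rubber top, 150 mm wide (y), 30 mm deep out from and square to the rails. Its upper face is clamped anywhere from 10 to 45 mm up the rails: not reported. Origin: on the underside, below the foot of the rails, z up.
- easel_rails: The easel's two rails, 12 mm square at y = -50 and +50 mm, 88 mm clear between (room for a finger). Origin: 30 mm above the table, midway between them in the plane of their front faces. z runs up the rails, leaning 33 degrees to the robot side; x points out of the front faces, away from the robot and up; y is level. Rails end at z = 145 mm. A cover flat on them has its mid-plane at x = 4 mm.
- tape_roll: Bystander: cardboard tape roll lying flat, 84 mm outside, 24 mm high. Origin: centre of its underside.
- hammer: Bystander: hammer lying on the table beside the work. Origin: underside of its middle.
Things that resemble listed ones, but are neither listed nor needed, are in the scene too. What is shaped like the tall_cover but pink is not meant.

How it is judged (in metres and radians):
On the way, in this order (a step that is already met when the one before it is completed fails the run):
1. the tall cover, held by the fingers, is drawn up clear of the rack's slots (its lower edge over 110 mm above the table) (z of tall_cover in the frame of rack above 0.11 m and contact force between the fingers and tall_cover above 1 N), for 0.1 s.
2. the tall cover comes to stand on the easel, square to the rails and nearly still, while the fingers still hold it (contact force between tall_cover and easel above 0.7 N and contact force between the fingers and tall_cover above 1 N and angle between the z axis of tall_cover and the z axis of easel_rails, either way round below 0.15 rad and z of tall_cover in the frame of easel_rails below 0.055 m and linear speed of tall_cover below 0.05 m/s), for 0.1 s.
At the end, for the whole second after the job is handed in: The tall cover stands released and still on the easel's ledge: lower edge 5 to 52 mm up the rails, mid-plane 0 to 10 mm before them, centred within 15 mm, parallel to the rails within 4 degrees and level within 5; both short covers within 15 mm of where they stood (x of tall_cover in the frame of easel_rails between 0 and 0.01 m and y of tall_cover in the frame of easel_rails between -0.015 and 0.015 m and z of tall_cover in the frame of easel_rails between 0.005 and 0.052 m and angle between the z axis of tall_cover and the z axis of easel_rails, either way round below 0.07 rad and angle between the y axis of tall_cover and the y axis of easel_rails, either way round below 0.09 rad and contact force between tall_cover and easel above 0.7 N and contact force between the fingers and tall_cover below 0.1 N and linear speed of tall_cover below 0.02 m/s and distance of each of short_cover_a, short_cover_b from where it was at the start of the episode below 0.015 m); the robot touches nothing.
It fails at once if the tall cover is dropped or slammed onto the easel (faster than 0.25 m/s while touching it) (contact force between tall_cover and easel above 0.3 N and linear speed of tall_cover above 0.25 m/s).
It fails at once if the tall cover is pressed hard on the easel (over 40 N) (contact force between tall_cover and easel above 40 N).
It fails at once if a short cover is pulled or pushed out of place (over 30 mm) (distance of any of short_cover_a, short_cover_b from where it was at the start of the episode above 0.03 m).
It fails at once if the tape roll or the hammer is disturbed (moved over 30 mm) (distance of any of tape_roll, hammer from where it was at the start of the episode above 0.03 m).
It also fails if it takes over 48 s, if anything falls off the work surface, if the arm or the gripper's body presses on something with over 40 N, if the wrist force passes 120 N, or if a joint passes its speed limit or range.

## Working session

There is one attempt and no reset: what is moved stays moved. The work goes in short steps, Python scripts to look and compute and a shell command to move; the robot and the scene stay as the last step left them, time stands still between calls to the robot, and variables do not carry over. Pictures are saved under pics/ and viewed, at most 10 in all, crops included, and the job is handed in when it is done.

```bash
ls; mkdir -p pics; python3 - <<'E'
from cell import manip
import cv2,numpy as np
for n in ["scene","side","wrist"]:
    print(n,manip.calibration(n))
s=manip.sense();print(s)
a=manip.capture("scene");b=manip.capture("side")
cv2.imwrite("pics/scene.png",a);cv2.imwrite("pics/side.png",b)
E
```

```text
pics
scene {'vertical_fov': 44.240406734284576, 'cx': 250.26577314796185, 'cy': 188.95040486734447, 'dist': array([-0.16323302,  0.        ,  0.        ,  0.        ,  0.        ]), 'eye': array([1211.20571168,  603.2479065 , 1360.67876244]), 'rotation': array([[-0.66622453,  0.60744332, -0.43261703],
       [ 0.74569551,  0.54971574, -0.3764981 ],
       [ 0.00911514, -0.57343284, -0.81920186]])}
side {'vertical_fov': 57.33232324349745, 'cx': 253.5894665474239, 'cy': 193.11078339305863, 'dist': array([-0.08660686,  0.        ,  0.        ,  0.        ,  0.        ]), 'eye': array([468.54148723, 825.29137223, 709.82344018]), 'rotation': array([[-0.9956682 , -0.0719379 ,  0.05890484],
       [-0.09035194,  0.5991082 , -0.79555382],
       [ 0.0219401 , -0.79742981, -0.60301271]])}
wrist {'vertical_fov': 68.1995558290092, 'cx': 255.01247849507453, 'cy': 191.90971013412525, 'dist': array([-0.01407694,  0.        ,  0.        ,  0.        ,  0.        ]), 'T_tool_cam': array([[-1.33067143e-03, -9.46238959e-01, -3.23465703e-01,
         8.34854397e+01],
       [ 9.99999085e-01, -1.3379788
[... 320 characters left out ...]
.86245911e-06, 1.46049539e+00]), 'qd': array([ 0.00146801, -0.00077975, -0.00191915, -0.00120821,  0.00110528,
       -0.00077792]), 'joint_torque': array([-1.52352768e-03, -4.63607490e+01,  2.69871533e+01,  2.09308678e-02,
       -2.90880034e-04, -4.57523896e-06]), 'tool_pos': array([243.953426  , 519.96227004, 231.85474199]), 'eef_rot': array([[-9.05251388e-01,  4.24875010e-01, -1.07244319e-03],
       [ 4.24876300e-01,  9.05249750e-01, -1.73757138e-03],
       [ 2.32578270e-04, -2.02859460e-03, -9.99997915e-01]]), 'wrist_force': array([ 0.19409059, -0.42289743,  0.21298112]), 'wrist_torque': array([0.00962609, 0.02335262, 0.01224966]), 'finger_force': 0.0, 'finger_gap': 85.29796670392217}
```

View pics/scene.png

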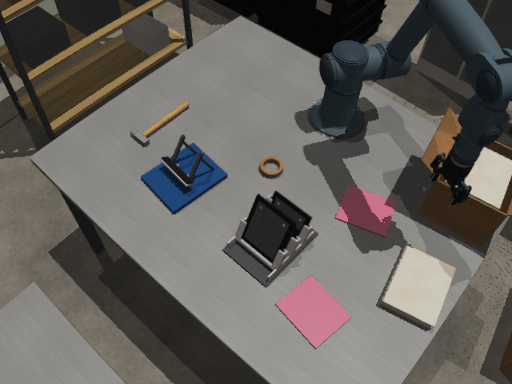

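View pics/side.png

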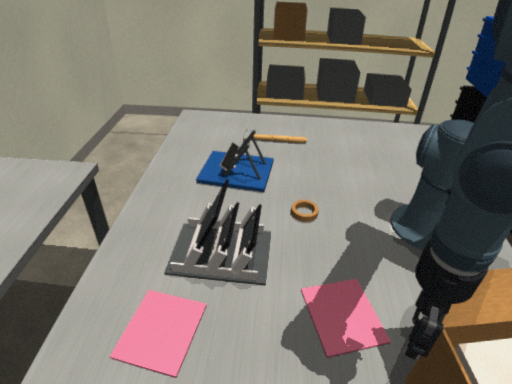

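The tall black cover candidates are: the big plate in the +x slot (scene 265,228; side 213,205), the two short black ones (scene ~293,208; side 230,228 and 250,235), and the pink sheets (scene 313,310 and 367,210), which are not meant. I choose the big +x plate and will check it in close crops.

```bash
python3 - <<'E'
import cv2,numpy as np
a=cv2.imread("pics/scene.png");b=cv2.imread("pics/side.png")
def tile(im,x,y,w,h,s):
    c=cv2.resize(im[y:y+h,x:x+w],None,fx=s,fy=s,interpolation=cv2.INTER_CUBIC)
    c=cv2.convertScaleAbs(c,alpha=1.8,beta=15)
    for i in range(0,w,10):cv2.putText(c,str(x+i) if i%20==0 else "",(i*s,8),0,.3,(0,255,255),1);cv2.line(c,(i*s,9),(i*s,13),(0,255,255),1)
    for i in range(0,h,10):cv2.putText(c,str(y+i) if i%20==0 else "",(6,i*s+4),0,.3,(0,255,255),1);cv2.line(c,(0,i*s),(4,i*s),(0,255,255),1)
    return c
cv2.imwrite("pics/rack.png",np.hstack([tile(a,222,185,100,100,4),tile(b,165,175,100,100,4) if 0 else tile(b,168,180,100,100,4)]))
cv2.imwrite("pics/easel.png",np.hstack([tile(a,137,130,98,84,4),tile(b,190,115,98,84,4)]))
E
```

```text
(no output)
```

View pics/rack.png

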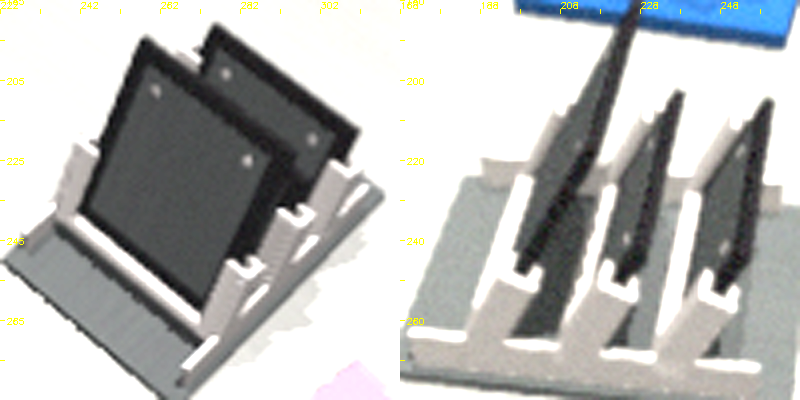

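View pics/easel.png

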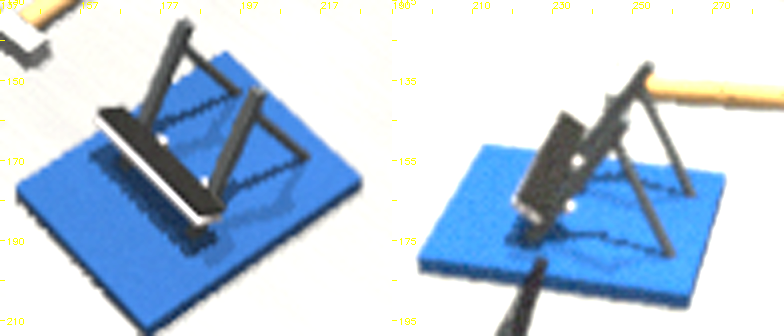

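Crops confirm it: the tall cover in the +x slot has top corners at scene (258,194.5) and (296,224). The easel pad is blue, with the ledge's front corners at scene (161,159) and (188,185.5). Next, rays.

```bash
cat >h.py <<'E'
import cv2,numpy as np
from cell import manip
def cam(n,s=None):
    c=manip.calibration(n);f=192/np.tan(np.radians(c["vertical_fov"]/2))
    K=np.array([[f,0,c["cx"]],[0,f,c["cy"]],[0,0,1]])
    if n=="wrist":
        T=c["T_tool_cam"];R=s["eef_rot"]@T[:3,:3];e=s["eef_rot"]@T[:3,3]+s["tool_pos"]
    else: R,e=c["rotation"],c["eye"]
    return K,np.array(c["dist"]),R,e
def rays(n,p,s=None):
    K,d,R,e=cam(n,s);u=cv2.undistortPoints(np.array(p,float).reshape(-1,1,2),K,d)[:,0]
    return e,np.c_[u,np.ones(len(u))]@R.T
def onz(n,p,z,s=None):
    e,r=rays(n,p,s);return e+r*((z-e[2])/r[:,2])[:,None]
def proj(n,P,s=None):
    K,d,R,e=cam(n,s);return cv2.projectPoints((np.atleast_2d(P)-e)@R,np.zeros(3),np.zeros(3),K,d)[0][:,0]
def tri(p,q):
    A=np.zeros((3,3));b=0
    for n,x in(("scene",p),("side",q)):
        e,r=rays(n,[x]);r=r[0]/np.linalg.norm(r);M=np.eye(3)-np.outer(r,r);A+=M;b=b+M@e
    return np.linalg.solve(A,b)
E
python3 - <<'E'
from h import *
np.set_printoptions(precision=1,suppress=True)
print("top edge",onz("scene",[(258.2,194.5),(295.7,223.7)],195).round(1))
print("base scene",onz("scene",[(223.2,250.5),(267,284.2),(317.7,232.5)],10))
print("short",onz("scene",[(275.5,191),(311.5,217.5)],123))
def quad(im):
    h=cv2.cvtColor(im,cv2.COLOR_BGR2HSV);m=cv2.inRange(h,(100,120,40),(125,255,255));m[:, 290:]=0;m[:100]=0
    m=cv2.morphologyEx(m,cv2.MORPH_CLOSE,np.ones((3,3)))
    c=max(cv2.findContours(m,0,2)[0],key=cv2.contourArea);h=cv2.convexHull(c)
    return cv2.approxPolyDP(h,4,True)[:,0]
for n in("scene","side"):
    q=quad(cv2.imread(f"pics/{n}.png"));print(n,q.tolist());print(onz(n,q,20))
L=[((161.2,158.7),(220,0))]
for p,q in [((167.5,156),(233,143)),((188.2,185.5),(220.2,166.2)),((192.5,182),(227,169.5)),((183.5,135.5),(253,131.5)),((201,153),(0,0))]:
    if q[0]: print("tri",tri(p,q))
E
```

```text
top edge [[594.8  98.6 195. ]
 [598.9 245.6 195. ]]
base scene [[735.8  78.6  10. ]
 [730.3 259.2  10. ]
 [479.4 264.3  10. ]]
short [[509.5  99.5 123. ]
 [511.  246.  123. ]]
scene [[226, 174], [174, 213], [141, 177], [161, 163], [204, 153]]
[[ 512.7 -119.8   20. ]
 [ 748.3 -137.    20. ]
 [ 724.9 -335.1   20. ]
 [ 634.5 -328.9   20. ]
 [ 497.  -245.8   20. ]]
side [[197, 177], [213, 151], [272, 159], [262, 191], [198, 182]]
[[ 738.5 -153.4   20. ]
 [ 716.1 -334.7   20. ]
 [ 486.5 -304.2   20. ]
 [ 509.5  -99.5   20. ]
 [ 728.6 -124.5   20. ]]
tri [ 629.5 -285.9   89. ]
tri [ 657. -156.   68.]
tri [ 633.4 -161.4   55. ]
tri [ 557.4 -272.5  146.3]
```

```bash
python3 -m creep '[[40,-0.04,-0.013,-0.03,0.1],[40,-0.08,-0.028,-0.05,0.2],[40,-0.12,-0.042,-0.06,0.32],[40,-0.155,-0.056,-0.07,0.44],[40,-0.19,-0.07,-0.08,0.56],[40,-0.23,-0.084,-0.088,0.68],[40,-0.27,-0.097,-0.088,0.8],[40,-0.31,-0.11,-0.088,0.92],[40,-0.35,-0.123,-0.088,1.03],[40,-0.39,-0.137,-0.088,1.13],[40,-0.43,-0.151,-0.088,1.13],[40,-0.467,-0.165,-0.088,1.13]]' 20
python3 -m creep '[[40,0,0,0,0],[40,0,0,0,0]]'
python3 - <<'E'
from h import *
import pickle
s=manip.sense();im=manip.capture("wrist");pickle.dump(s,open("w1.pkl","wb"));cv2.imwrite("pics/w1.png",im)
E
```

```text
t: 1.1
tool_pos: [588.7, 180.5, 320.3]
eef_rot: [[-0.002, 1.0, -0.001], [1.0, 0.002, 0.0], [0.0, -0.001, -1.0]]
wrist_force: [0.4, 0.4, 0.2]
finger_gap: 34.1
finger_force: 0.0
t: 1.27
tool_pos: [588.7, 180.2, 319.2]
eef_rot: [[0.002, 1.0, -0.002], [1.0, -0.002, -0.0], [-0.0, -0.002, -1.0]]
wrist_force: [-0.1, -0.1, -0.3]
finger_gap: 34.5
finger_force: 0.0
```

View pics/w1.png

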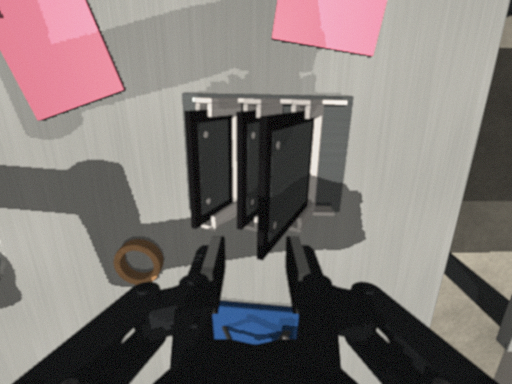

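The wrist view shows the tall cover's top edge running from about (261,122) to (262,252). The short covers are to its left (ends 190 and 240), and the fingers are below, centred at column 255.

```bash
python3 - <<'E'
from h import *
import pickle
np.set_printoptions(precision=1,suppress=True)
s=pickle.load(open("w1.pkl","rb"));g=cv2.cvtColor(cv2.imread("pics/w1.png"),cv2.COLOR_BGR2GRAY)
print(g[240,250:285].tolist(),g[226,250:290].tolist(),g[150,225:285].tolist(),sep="\n")
print(g[225:260,262].tolist(),g[105:140,262].tolist(),sep="\n")
L=onz("wrist",[(260,240),(260,130),(262,253),(262,118)],193.4,s);print(L)
print(onz("wrist",[(185,95),(352,97)],10,s), onz("scene",[(223.2,250.5),(267,284.2),(317.7,232.5)],10))
E
```

```text
[91, 88, 92, 93, 96, 94, 81, 51, 37, 30, 28, 35, 32, 21, 8, 15, 12, 27, 36, 40, 36, 21, 17, 10, 8, 11, 11, 25, 48, 64, 87, 93, 92, 97, 93]
[99, 92, 87, 90, 106, 113, 99, 73, 37, 21, 23, 18, 20, 21, 14, 11, 16, 13, 22, 34, 38, 37, 48, 79, 86, 79, 62, 41, 41, 36, 36, 38, 36, 27, 19, 9, 15, 8, 22, 39]
[48, 50, 47, 34, 19, 15, 77, 150, 204, 226, 207, 150, 82, 33, 25, 27, 25, 23, 25, 7, 18, 24, 46, 54, 53, 47, 53, 49, 50, 49, 50, 46, 43, 39, 26, 28, 29, 26, 27, 25, 20, 22, 5, 12, 18, 20, 31, 45, 45, 44, 39, 48, 54, 53, 48, 46, 46, 48, 46, 46]
[17, 20, 13, 12, 11, 20, 14, 22, 33, 28, 28, 29, 25, 26, 32, 32, 27, 24, 26, 27, 26, 18, 20, 24, 12, 13, 14, 11, 9, 15, 18, 9, 18, 39, 81]
[107, 113, 110, 106, 104, 107, 111, 109, 105, 103, 90, 55, 29, 23, 21, 24, 23, 30, 25, 23, 26, 27, 24, 30, 25, 28, 22, 31, 19, 22, 20, 21, 26, 26, 19]
[[593.  118.1 193.4]
 [592.8 232.4 193.4]
 [595.2 102.4 193.4]
 [594.6 243.2 193.4]]
[[482.5 263.8  10. ]
 [734.4 260.2  10. ]] [[735.8  78.6  10. ]
 [730.3 259.2  10. ]
 [479.4 264.3  10. ]]
```

```bash
python3 -c "from cell import manip;print(manip.tips_ahead)"; python3 -m creep '[[40,-0.009,0.005,0.035,0],[40,-0.009,0.005,0.07,0],[40,-0.009,0.005,0.095,0],[40,-0.009,0.005,0.106,0],[40,-0.009,0.005,0.106,0],[40,-0.009,0.005,0.106,0]]'; python3 -c "from cell import manip;print(manip.tips_ahead)"
```

```text
22.0
t: 1.82
tool_pos: [591.1, 174.4, 214.7]
eef_rot: [[-0.004, 1.0, -0.002], [1.0, 0.004, -0.0], [-0.0, -0.002, -1.0]]
wrist_force: [0.1, -0.3, 0.3]
finger_gap: 34.2
finger_force: 0.0
22.0
```

```bash
python3 -m creep '[[30,-0.003,0.001,0.001,0],[20,-0.003,0.001,0.001,0],[10,-0.003,0.001,0.001,0],[0,-0.003,0.001,0.001,0],[0,-0.003,0.001,0.001,0],[0,-0.003,0.001,0.001,0],[0,-0.003,0.001,0.001,0]]' 60
python3 - <<'E'
from h import *
s=manip.sense();a=manip.capture("side");w=manip.capture("wrist")
t=cv2.resize(a[130:280,150:300],(600,600),interpolation=cv2.INTER_CUBIC)
cv2.imwrite("pics/grip.png",cv2.convertScaleAbs(t,alpha=1.6,beta=15))
E
```

```text
t: 2.4
tool_pos: [593.8, 170.2, 214.0]
eef_rot: [[-0.002, 1.0, 0.0], [1.0, 0.002, 0.0], [0.0, 0.0, -1.0]]
wrist_force: [-0.0, -0.2, -0.5]
finger_gap: -0.0
finger_force: 0.0
```

View pics/grip.png

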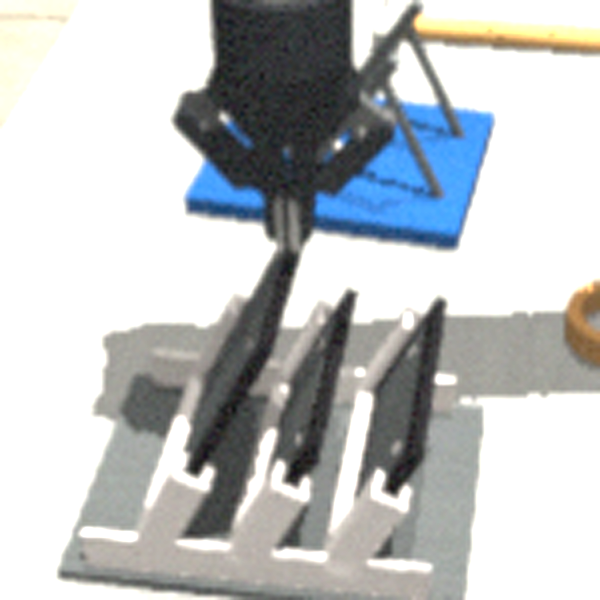

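The fingers closed just above the edge, with no contact. I'll feel for the top with the shut fingers.

```bash
for i in 1; do python3 -m creep '[[0,0,0,0.001,0],[0,0,0,0.002,0],[0,0,0,0.003,0],[0,0,0,0.003,0]]' | grep -E "tool_pos|wrist"; python3 -m creep '[[0,0,0,0.001,0],[0,0,0,0.002,0],[0,0,0,0.002,0]]'| grep -E "tool_pos|wrist"; python3 -m creep '[[0,0,0,0.001,0],[0,0,0,0.002,0],[0,0,0,0.002,0]]'| grep -E "tool_pos|wrist"; done
```

```text
tool_pos: [593.5, 170.2, 210.4]
wrist_force: [0.4, -0.0, 0.4]
tool_pos: [593.6, 170.2, 208.6]
wrist_force: [-1.4, -0.6, -0.5]
tool_pos: [593.6, 170.2, 206.6]
wrist_force: [0.4, 0.3, 0.1]
```

```bash
python3 - <<'E'
from h import *
import pickle
np.set_printoptions(precision=1,suppress=True)
s=pickle.load(open("w1.pkl","rb"))
def tr(*obs):
    A=np.zeros((3,3));b=0;R=[]
    for n,p in obs:
        e,r=rays(n,[p],s);r=r[0]/np.linalg.norm(r);M=np.eye(3)-np.outer(r,r);A+=M;b=b+M@e;R.append((e,M))
    x=np.linalg.solve(A,b);return x,[round(float(np.linalg.norm(M@(x-e))),1) for e,M in R]
print(tr(("scene",(258.2,194.5)),("wrist",(258,258))))
print(tr(("scene",(295.7,223.7)),("wrist",(262,117))))
print(tr(("scene",(258.2,194.5)),("side",(226.5,181.5))))
print(tr(("wrist",(258,258)),("side",(226.5,181.5))))
w=manip.capture("wrist");cv2.imwrite("pics/w2.png",w)
E
```

```text
(array([591.3,  95.1, 189.5]), [1.1, 1.1])
(array([594.8, 243.5, 187.4]), [0.2, 0.2])
(array([592.5,  96.7, 189.3]), [0.8, 0.8])
(array([592.4,  92.1, 185.9]), [1.5, 1.5])
```

View pics/w2.png

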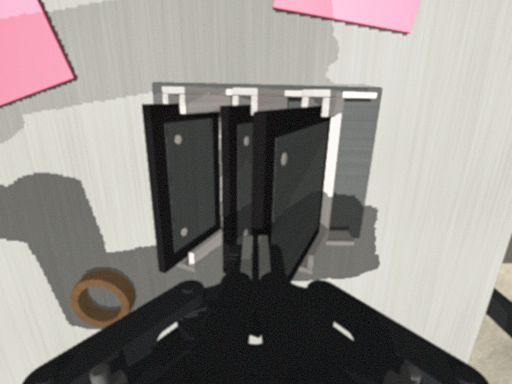

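The edge top triangulates to z ≈ 188, and the fingers (column 255) hang just over it at columns 253–270. I'll keep feeling downward.

```bash
for i in 1; do python3 -m creep '[[0,0,0,0.001,0],[0,0,0,0.002,0],[0,0,0,0.002,0]]' | grep -E "tool_pos|wrist"; python3 -m creep '[[0,0,0,0.001,0],[0,0,0,0.002,0],[0,0,0,0.002,0]]'| grep -E "tool_pos|wrist"; done
```

```text
tool_pos: [593.6, 170.2, 204.6]
wrist_force: [-0.4, 0.1, -0.7]
tool_pos: [593.6, 170.2, 202.6]
wrist_force: [-0.3, 0.2, 0.2]
```

```bash
for i in 1 2 3; do python3 -m creep '[[0,0,0,0.001,0],[0,0,0,0.002,0],[0,0,0,0.002,0]]' | grep -E "tool_pos|wrist"; done
python3 - <<'E'
from h import *
np.set_printoptions(precision=1,suppress=True)
s=manip.sense()
a=manip.capture("side");b=manip.capture("scene")
print(proj("side",[s["tool_pos"]+[0,0,-22]]),proj("scene",[s["tool_pos"]+[0,0,-22]]))
t=np.hstack([cv2.resize(im[y:y+100,x:x+80],(400,500),interpolation=cv2.INTER_CUBIC) for im,x,y in((b,240,150),(a,185,145))])
cv2.imwrite("pics/grip2.png",cv2.convertScaleAbs(t,alpha=1.8,beta=20))
E
```

```text
tool_pos: [593.6, 170.3, 200.6]
wrist_force: [0.7, -0.1, -0.4]
tool_pos: [593.6, 170.2, 198.6]
wrist_force: [0.3, 0.8, 0.4]
tool_pos: [593.8, 170.3, 198.0]
wrist_force: [-1.5, -0.2, 5.1]
[[221.7 203.1]] [[276.4 211.3]]
```

View pics/grip2.png

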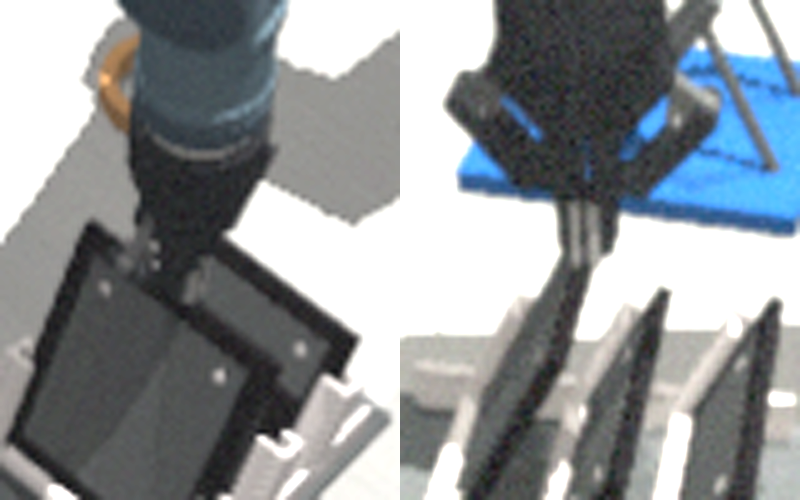

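Contact is at TCP z ≈ 198 with the fingers shut, so the top edge is found. I'll lift, open, go 7 mm below that, and close.

```bash
python3 -m creep '[[0,0,0.001,-0.02,0],[40,0,0.001,-0.025,0],[40,0,0.001,-0.025,0],[40,0,0.001,-0.025,0],[40,0,0.001,-0.01,0],[40,0,0.001,0.003,0],[40,0,0.001,0.008,0],[40,0,0.001,0.008,0]]' 80; python3 -m creep '[[25,0,0,0,0],[15,0,0,0,0],[5,0,0,0,0],[0,0,0,0,0],[0,0,0,0,0],[0,0,0,0,0]]' 80
```

```text
t: 5.4
tool_pos: [593.0, 170.0, 186.3]
eef_rot: [[-0.002, 1.0, -0.004], [1.0, 0.002, -0.001], [-0.001, -0.004, -1.0]]
wrist_force: [-0.2, 0.4, 0.4]
finger_gap: 33.8
finger_force: 0.0
t: 5.9
tool_pos: [595.6, 170.3, 189.8]
eef_rot: [[-0.002, 1.0, 0.003], [1.0, 0.002, 0.0], [0.0, 0.003, -1.0]]
wrist_force: [1.2, 0.7, 1.6]
finger_gap: 6.1
finger_force: 73.9
```

```bash
python3 -m creep '[[0,0,-0.001,-0.002,0],[0,0,-0.003,-0.006,0],[0,0,-0.0055,-0.012,0],[0,0,-0.0085,-0.018,0],[0,0,-0.0085,-0.018,0],[0,0,-0.0085,-0.018,0]]' 110
```

```text
t: 6.4
tool_pos: [586.3, 170.3, 207.9]
eef_rot: [[-0.002, 1.0, 0.001], [1.0, 0.002, 0.0], [0.0, 0.001, -1.0]]
wrist_force: [1.9, -0.1, 0.0]
finger_gap: 5.3
finger_force: 102.4
```

```bash
cat >>h.py <<'E'
def lift_check(P=np.array([595.,240.,180.])):
    a=cv2.imread("pics/scene.png");b=manip.capture("scene")
    for c in((284,225),(296,225)):
        x,y=c;t=a[y-6:y+7,x-6:x+7];r=cv2.matchTemplate(b[130:300,200:360],t,cv2.TM_CCOEFF_NORMED);_,v,_,l=cv2.minMaxLoc(r)
        print(c,"->",(l[0]+206,l[1]+136),round(v,2))
E
python3 - <<'E'
from h import *
lift_check()
d=np.array([-.4226,0,.9063])
P=np.array([600.,230,170]);print([ (proj("scene",P+d*k)-proj("scene",P)).round(1).tolist() for k in(10,20)])
E
```

```text
(284, 225) -> (287, 220) 0.93
(296, 225) -> (296, 225) 0.91
[[[1.2, -2.5]], [[2.3, -5.0]]]
```

The bolt moved (+3,−5) px, as expected for a 20 mm lift, so the cover is held. Continuing up along the slot.

```bash
python3 -m creep '[[0,0,-0.003,-0.006,0],[0,0,-0.007,-0.014,0],[0,0,-0.0105,-0.022,0],[0,0,-0.014,-0.030,0],[0,0,-0.0178,-0.038,0],[0,0,-0.0215,-0.046,0],[0,0,-0.025,-0.054,0],[0,0,-0.029,-0.062,0],[0,0,-0.033,-0.070,0],[0,0,-0.037,-0.080,0],[0,0,-0.042,-0.090,0],[0,0,-0.042,-0.090,0]]' 110; python3 -m creep '[[0,0,0,-0.01,0],[0,0,0,-0.02,0],[0,0,0,-0.02,0]]' 110
python3 - <<'E'
from h import *
lift_check()
s=manip.sense()
a=manip.capture("side");b=manip.capture("scene");np.save("s.npy",b)
t=np.hstack([cv2.resize(im[y:y+120,x:x+80],(400,600),interpolation=cv2.INTER_CUBIC) for im,x,y in((b,240,110),(a,185,105))])
cv2.imwrite("pics/up.png",cv2.convertScaleAbs(t,alpha=1.8,beta=20))
E
```

```text
t: 7.45
tool_pos: [543.8, 170.4, 299.5]
eef_rot: [[-0.002, 1.0, 0.002], [1.0, 0.002, 0.001], [0.001, 0.002, -1.0]]
wrist_force: [-0.5, -1.3, -2.8]
finger_gap: 2.3
finger_force: 83.6
t: 7.7
tool_pos: [544.7, 170.3, 318.5]
eef_rot: [[-0.002, 1.0, 0.003], [1.0, 0.002, 0.001], [0.001, 0.003, -1.0]]
wrist_force: [1.0, 0.2, -2.7]
finger_gap: 1.6
finger_force: 82.6
(284, 225) -> (299, 189) 0.91
(296, 225) -> (296, 225) 0.82
```

View pics/up.png

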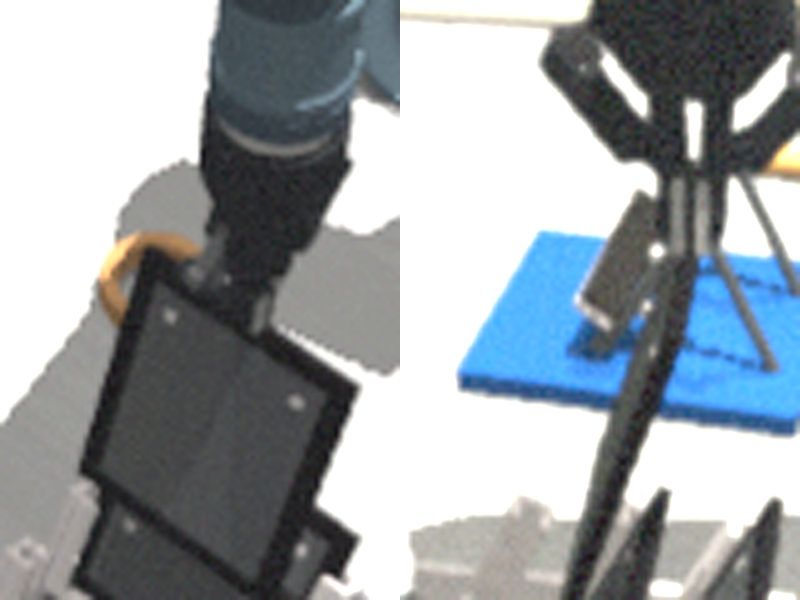

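```bash
python3 -m creep '[[0,0,0,0,0],[0,0,0,0,0],[0,0,0,0,0],[0,0,0,0,0]]' 110|grep finger;python3 -m creep '[[0,0,0,0,0],[0,0,0,0,0],[0,0,0,0,0],[0,0,0,0,0]]' 50|grep finger; python3 - <<'E'
from h import *
lift_check()
a=manip.capture("side");g=cv2.cvtColor(a,cv2.COLOR_BGR2GRAY)
# cover outline in side view
m=((g<70)*255).astype(np.uint8)
for y in range(155,240,6):
    r=np.where(g[y,185:260]<70)[0]+185;print(y,r.min() if len(r) else None,r.max() if len(r) else None,len(r))
E
```

```text
finger_gap: 1.7
finger_force: 82.6
finger_gap: 1.6
finger_force: 82.6
(284, 225) -> (299, 190) 0.94
(296, 225) -> (296, 225) 0.79
155 226 248 18
161 223 258 32
167 225 254 20
173 219 257 28
179 198 259 20
185 216 244 28
191 228 259 8
197 226 232 7
203 224 238 9
209 222 259 17
215 221 259 24
221 219 259 29
227 186 258 44
233 205 257 45
239 219 256 31
```

The cover hangs from the fingertips at about (243,159) in the side view, clear of the slots, and the grip is steady. I'll carry it over in front of the easel.

```bash
python3 -m creep '[[0,-0.006,0.006,-0.004,0],[0,-0.018,0.014,-0.01,0],[0,-0.036,0.022,-0.02,0],[0,-0.058,0.03,-0.02,0],[0,-0.082,0.038,-0.02,0],[0,-0.108,0.044,-0.02,0.01],[0,-0.134,0.044,-0.02,0.02],[0,-0.16,0.044,-0.02,0.03],[0,-0.186,0.044,-0.02,0.04],[0,-0.212,0.044,-0.02,0.05],[0,-0.238,0.044,-0.02,0.06],[0,-0.264,0.044,-0.02,0.07]]' 110
python3 - <<'E'
from h import *
np.set_printoptions(precision=1,suppress=True)
print(onz("scene",[(227.2,175.2),(174,211.2),(141.2,176.2),(193.2,143)],20))
s=manip.sense();im=manip.capture("wrist")
h=cv2.cvtColor(im,cv2.COLOR_BGR2HSV);m=cv2.inRange(h,(100,120,40),(125,255,255))
c=max(cv2.findContours(m,0,2)[0],key=cv2.contourArea);q=cv2.approxPolyDP(cv2.convexHull(c),5,True)[:,0];print(q.tolist());print(onz("wrist",q,20,s))
cv2.imwrite("pics/w3.png",im)
E
```

```text
t: 9.62
tool_pos: [588.6, -95.1, 336.9]
eef_rot: [[0.068, 0.998, 0.0], [0.998, -0.068, -0.0], [0.0, 0.0, -1.0]]
wrist_force: [0.4, 0.5, -4.7]
finger_gap: 2.1
finger_force: 82.7
[[ 513.7 -113.    20. ]
 [ 743.4 -142.3   20. ]
 [ 722.1 -337.2   20. ]
 [ 490.  -310.    20. ]]
[[346, 170], [333, 271], [301, 270], [303, 170]]
[[ 737.1 -140.6   20. ]
 [ 719.3 -336.4   20. ]
 [ 658.9 -329.8   20. ]
 [ 665.6 -135.6   20. ]]
```

```bash
python3 - <<'E'
from h import *
np.set_printoptions(precision=1,suppress=True)
e,r=rays("side",[(243.4,158),(223,224)]);P=e+r*((245-e[1])/r[:,1])[:,None];d=P[0]-P[1];print(P,np.degrees(np.arctan2(-d[0],d[2])))
y=np.radians(-6.5);ex=np.array([np.cos(y),np.sin(y),0]);ey=np.array([-np.sin(y),np.cos(y),0]);k=np.array([0,0,1.])
t=np.radians(33);u=-np.sin(t)*ex+np.cos(t)*k;n=np.cos(t)*ex+np.sin(t)*k;O=np.array([644.8,-228.8,30])
for z in(10,20,30,40):
    Q=[O+z*u+30*n+75*ey,O+z*u+30*n-75*ey,O+z*u+75*ey]
    print(z,proj("scene",Q).tolist(),proj("side",Q[:2]).tolist())
print("tips",proj("scene",[O+145*u-50*ey,O+145*u+50*ey]),"obs 183.5,135.5 / 201,153")
E
```

```text
[[533.2 245.  353.4]
 [578.6 245.  176.7]] 14.41913568457467
10 [[185.1189468021605, 190.20092796741991], [159.4867375132218, 163.95080138127042], [191.4615249042499, 188.94143678074352]] [[215.48027449650436, 169.34700173208546], [227.0828539850686, 147.8571427874521]]
20 [[186.1478852534535, 187.89852234453102], [160.4008706729192, 161.66803459245668], [192.49648313981558, 186.66701080305663]] [[216.92700251965906, 167.47009884917716], [228.4523893602391, 146.0572781755974]]
30 [[187.18383440407428, 185.58180438901385], [161.32117697215466, 159.3721443053027], [193.53829919474697, 184.3787179816265]] [[218.38847473148974, 165.57465624697323], [229.83432953664038, 144.24169919526878]]
40 [[188.22683515873138, 183.25070714455788], [162.24769239618524, 157.06308045068153], [194.58701118372207, 182.07649580221485]] [[219.86488161471328, 163.66044452677176], [231.22881289347708, 142.4102402191529]]
tips [[183.2 135.6]
 [201.3 152.6]] obs 183.5,135.5 / 201,153
```

The rail tips project onto the observed pixels within half a pixel, so the easel pose holds; the ledge is at about 32 mm up the rails, and the cover hangs ~14° from vertical. Going to hover above the ledge.

```bash
python3 -m creep '[[0,-0.015,0.003,0,0.01],[0,-0.035,0.006,0,0.02],[0,-0.058,0.01,0.005,0.03],[0,-0.08,0.014,0.012,0.04],[0,-0.1,0.017,0.02,0.045],[0,-0.116,0.017,0.028,0.045],[0,-0.1275,0.017,0.033,0.045],[0,-0.1275,0.017,0.037,0.045],[0,-0.1275,0.017,0.037,0.045],[0,-0.1275,0.017,0.037,0.045]]' 110
python3 - <<'E'
from h import *
np.set_printoptions(precision=1,suppress=True)
s=manip.sense();a=manip.capture("side");b=manip.capture("scene")
y=np.radians(-6.5);ex=np.array([np.cos(y),np.sin(y),0]);ey=np.array([-np.sin(y),np.cos(y),0]);k=np.array([0,0,1.])
print("s,y",(s["tool_pos"]-[644.8,-228.8,30])@ex,(s["tool_pos"]-[644.8,-228.8,30])@ey)
T=s["tool_pos"]-2*k
for th in(10,15,20,25):
    t=np.radians(th);u=-np.sin(t)*ex+np.cos(t)*k
    print(th,[proj(c,[T+75*ey,T+75*ey-180*u,T-75*ey-180*u]).round(0).tolist() for c in("scene","side")])
t=np.hstack([cv2.resize(im[yy:yy+120,x:x+80],(400,600),interpolation=cv2.INTER_CUBIC) for im,x,yy in((b,145,95),(a,195,80))])
cv2.imwrite("pics/ov.png",cv2.convertScaleAbs(t,alpha=1.8,beta=20))
E
```

```text
t: 10.5
tool_pos: [596.9, -221.0, 299.8]
eef_rot: [[0.112, 0.994, -0.0], [0.994, -0.112, 0.001], [0.001, -0.0, -1.0]]
wrist_force: [0.4, 0.4, -2.9]
finger_gap: 1.9
finger_force: 83.2
s,y -48.5118831033497 2.36749675485275
10 [[[195.0, 132.0], [192.0, 173.0], [166.0, 147.0]], [[234.0, 104.0], [225.0, 154.0], [236.0, 133.0]]]
15 [[[195.0, 132.0], [189.0, 175.0], [162.0, 149.0]], [[234.0, 104.0], [221.0, 153.0], [232.0, 132.0]]]
20 [[[195.0, 132.0], [185.0, 177.0], [158.0, 150.0]], [[234.0, 104.0], [216.0, 151.0], [228.0, 130.0]]]
25 [[[195.0, 132.0], [181.0, 178.0], [155.0, 151.0]], [[234.0, 104.0], [212.0, 149.0], [224.0, 128.0]]]
```

View pics/ov.png

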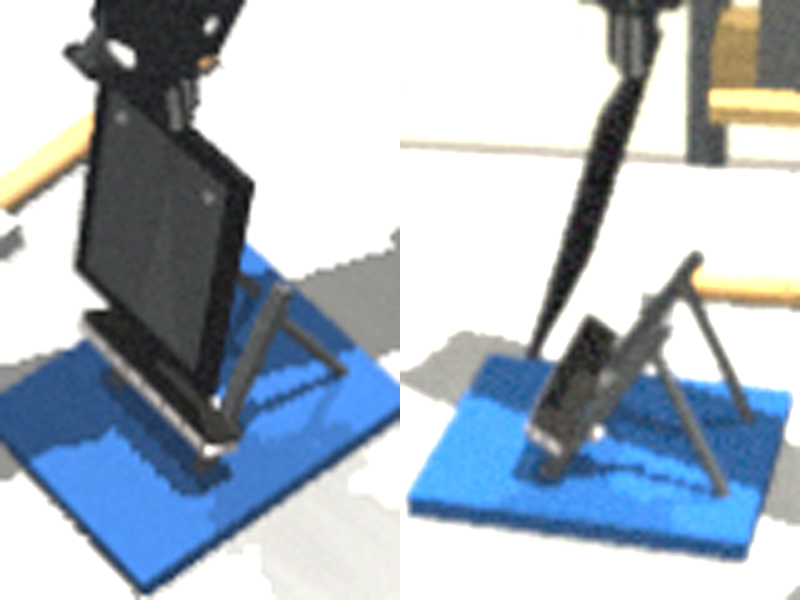

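Cover lower corners are at scene (187,174)/(161,149), so the tilt is ≈15° and it is centred over the ledge ~58 mm below. Descending, then feeling for it.

```bash
python3 -m creep '[[0,-0.001,-0.002,0.006,0],[0,-0.002,-0.004,0.014,0],[0,-0.002,-0.006,0.022,0],[0,-0.002,-0.006,0.03,0],[0,-0.002,-0.006,0.037,0],[0,-0.002,-0.006,0.042,0],[0,-0.002,-0.006,0.046,0],[0,-0.002,-0.006,0.048,0],[0,-0.002,-0.006,0.048,0]]'
for i in 1 2 3; do python3 -m creep '[[0,0,0,0.001,0],[0,0,0,0.002,0],[0,0,0,0.002,0]]' | grep -E "tool_pos|wrist_f|gap"; done
```

```text
t: 11.35
tool_pos: [590.7, -223.3, 251.3]
eef_rot: [[0.113, 0.994, -0.001], [0.994, -0.113, 0.0], [0.0, -0.001, -1.0]]
wrist_force: [0.1, 0.2, -2.8]
finger_gap: 2.0
finger_force: 82.9
tool_pos: [590.9, -223.6, 250.1]
wrist_force: [-0.1, -0.3, -2.7]
finger_gap: 1.8
tool_pos: [590.9, -223.6, 248.9]
wrist_force: [-1.7, -0.3, 3.8]
finger_gap: 1.9
tool_pos: [590.9, -223.7, 247.8]
wrist_force: [-3.8, 1.5, 9.5]
finger_gap: 1.8
```

Ledge contact at TCP z ≈ 249. Ease off, shift toward the rails, and touch down again.

```bash
python3 -m creep '[[0,0,0,-0.003,0],[0,0,-0.002,-0.004,0],[0,0,-0.005,-0.003,0],[0,0,-0.007,-0.001,0],[0,0,-0.007,0,0],[0,0,-0.007,0,0]]'| grep -E "tool_pos|wrist_f|gap"
for i in 1 2 ; do python3 -m creep '[[0,0,0,0.001,0],[0,0,0,0.002,0],[0,0,0,0.002,0]]' | grep -E "tool_pos|wrist_f|gap"; done
```

```text
tool_pos: [583.2, -222.4, 244.6]
wrist_force: [0.7, 0.4, -4.5]
finger_gap: 2.1
tool_pos: [583.9, -222.6, 244.1]
wrist_force: [-1.2, -0.1, -0.1]
finger_gap: 1.8
tool_pos: [584.0, -222.7, 243.1]
wrist_force: [-2.4, 1.4, 6.7]
finger_gap: 2.1
```

```bash
python3 -m creep '[[0,0,-0.004,-0.0005,0],[0,0,-0.008,0.001,0],[0,0,-0.012,0.0025,0],[0,0,-0.015,0.0038,0],[0,0,-0.015,0.0038,0]]' 40; python3 -m creep '[[0,0,-0.004,0.0015,0],[0,0,-0.008,0.003,0],[0,0,-0.012,0.0045,0],[0,0,-0.0145,0.006,0],[0,0,-0.0145,0.006,0]]' 40| grep -E "tool_pos|wrist_f|gap|finger"
```

```text
t: 13.52
tool_pos: [568.3, -220.9, 237.5]
eef_rot: [[0.113, 0.994, -0.001], [0.994, -0.113, 0.0], [0.0, -0.001, -1.0]]
wrist_force: [-0.3, 0.8, 0.0]
finger_gap: 0.1
finger_force: 0.0
tool_pos: [553.8, -219.1, 231.6]
wrist_force: [-0.9, -0.1, 0.7]
finger_gap: 0.2
finger_force: 0.0
```

The fingers have slipped off; check where the cover is.

```bash
cat >>h.py <<'E'
_y=np.radians(-6.5);ex=np.array([np.cos(_y),np.sin(_y),0]);ey=np.array([-np.sin(_y),np.cos(_y),0]);k=np.array([0,0,1.]);O=np.array([644.8,-228.8,30])
E
python3 - <<'E'
from h import *
np.set_printoptions(precision=1,suppress=True)
s=manip.sense();b=manip.capture("scene");a=manip.capture("side");cv2.imwrite("pics/now_sc.png",b);cv2.imwrite("pics/now_sd.png",a)
print("tcp s,y,z",(s["tool_pos"]-O)@ex,(s["tool_pos"]-O)@ey,s["tool_pos"][2])
# dark (cover) mask in scene, ascii
g=cv2.cvtColor(b,cv2.COLOR_BGR2GRAY);h=cv2.cvtColor(b,cv2.COLOR_BGR2HSV)
blue=cv2.inRange(h,(100,120,40),(125,255,255))>0
for y in range(110,212,3):
    print(y,"".join("b" if blue[y,x] else("#" if g[y,x]<30 else("+" if g[y,x]<62 else ".")) for x in range(135,235)))
for th in(15,20,25,30,33):
    t=np.radians(th);u=-np.sin(t)*ex+np.cos(t)*k;B=O+ex*-17+k*36
    print(th,proj("scene",[B+75*ey,B-75*ey,B+75*ey+180*u,B-75*ey+180*u]).round(0).tolist())
E
```

```text
tcp s,y,z -91.53959988904909 -0.7089493793758841 231.62730705192368
110 ...........................................+###################++###................................
113 ......................................+#+++##+....################..................................
116 .......................................+++######+#############......................................
119 ....................................++....+################+#.......................................
122 ...............................+++.............##########++++#......................................
125 ...........................+++...............+###+#..####++#+####+..................................
128 .......................++...................####++++++##+++++########...............................
131 ...................++.....................+###++++++++++++++++++########............................
134 ..............+++........................###+++++++++++#++++++#####++######+........................
137 +...........+..........................+###++++++++++++++++####+++++++++#######....
[... 2177 characters left out ...]
bbbb.........................................
203 ............................+bbbbbbbbbbbbbbbbbbbbbbbbb+.............................................
206 ...............................+bbbbbbbbbbbbbbbbbb+.................................................
209 ..................................+bbbbbbbbbbb......................................................
15 [[193.0, 182.0], [167.0, 157.0], [200.0, 142.0], [172.0, 116.0]]
20 [[193.0, 182.0], [167.0, 157.0], [204.0, 140.0], [176.0, 115.0]]
25 [[193.0, 182.0], [167.0, 157.0], [208.0, 139.0], [180.0, 114.0]]
30 [[193.0, 182.0], [167.0, 157.0], [211.0, 139.0], [183.0, 113.0]]
33 [[193.0, 182.0], [167.0, 157.0], [213.0, 138.0], [185.0, 113.0]]
```

The cover already rests flat on the rails (top right corner at scene (214,137), matching the 33° prediction). I'll straddle its top edge again and hold it there so it is properly held on the easel.

```bash
python3 -m creep '[[10,0,0,-0.015,0],[40,0,-0.004,-0.03,0],[40,0,-0.012,-0.03,0],[40,0,-0.0235,-0.03,0],[40,0,-0.0235,-0.03,0],[40,0,-0.0235,-0.02,0],[40,0,-0.0235,-0.008,0],[40,0,-0.0235,0.004,0],[40,0,-0.0235,0.013,0],[40,0,-0.0235,0.019,0],[40,0,-0.0235,0.019,0],[40,0,-0.0235,0.019,0]]' 20
for i in 1 2; do python3 -m creep '[[40,0,-0.001,0,0],[40,0,-0.002,0,0],[40,0,-0.003,0,0],[40,0,-0.003,0,0]]' | grep -E "tool_pos|wrist_f|gap|finger"; done
```

```text
t: 15.03
tool_pos: [531.2, -216.6, 212.8]
eef_rot: [[0.113, 0.994, -0.0], [0.994, -0.113, 0.0], [0.0, -0.0, -1.0]]
wrist_force: [-0.2, 0.6, -0.2]
finger_gap: 34.1
finger_force: 0.0
tool_pos: [528.3, -216.5, 213.5]
wrist_force: [-0.6, 0.0, -0.6]
finger_gap: 34.0
finger_force: 0.0
tool_pos: [525.0, -216.0, 213.0]
wrist_force: [0.8, 0.5, 0.3]
finger_gap: 34.1
finger_force: 0.0
```

```bash
for i in 1 2; do python3 -m creep '[[40,0,-0.001,0,0],[40,0,-0.002,0,0],[40,0,-0.003,0,0],[40,0,-0.003,0,0]]' | grep -E "tool_pos|wrist_f|finger"; done
```

```text
tool_pos: [522.1, -215.6, 213.0]
wrist_force: [-1.0, -0.4, -0.0]
finger_gap: 34.1
finger_force: 0.0
tool_pos: [519.1, -215.3, 213.0]
wrist_force: [0.2, 0.1, -0.4]
finger_gap: 34.0
finger_force: 0.0
```

```bash
python3 - <<'E'
from h import *
np.set_printoptions(precision=1,suppress=True)
b=manip.capture("scene")
g=cv2.cvtColor(b,cv2.COLOR_BGR2GRAY)
def pl(n,p,yr):
    e,r=rays(n,[p]);r=r[0];P=e+r*((yr-(e-O)@ey)/(r@ey))-O;s,h=P@ex,P[2];t=np.radians(33)
    return "s,z",np.array([s,h+30]),"xr,zr",np.array([np.cos(t)*s+np.sin(t)*h,-np.sin(t)*s+np.cos(t)*h])
for p in((214,136.5),(215.5,136),(193,183)): print(p,pl("scene",p,75))
for p in((162,158),(179.5,125)): print(p,pl("scene",p,-75))
for y in range(104,196,2):
    print(y,"".join("#" if g[y,x]<30 else("+" if g[y,x]<62 else ".") for x in range(150,225)))
E
```

```text
(214, 136.5) ('s,z', array([-117.6,  224.3]), 'xr,zr', array([  7.2, 227.1]))
(215.5, 136) ('s,z', array([-123.7,  222.2]), 'xr,zr', array([  0.9, 228.6]))
(193, 183) ('s,z', array([-15.1,  64.4]), 'xr,zr', array([ 6.1, 37. ]))
(162, 158) ('s,z', array([ 5.1, 76.1]), 'xr,zr', array([29.4, 35.9]))
(179.5, 125) ('s,z', array([-85.6, 179.9]), 'xr,zr', array([  9.8, 172.3]))
104 ......................................#######################.####.........
106 .....................................++######################+###..........
108 ....................................+++#########################+..........
110 ...............................+++++++#+############+##########+...........
112 ..............................+#++++###..#########....######...............
114 ...........................+++..+#####+..+########...######+...............
116 .........................++.......######+########....+###+++...............
118 ......................++..........##############.....+####+#...............
120 ...................+++...........###############......+###+................
122 ..
[... 2253 characters left out ...]
..+++#+#####+...+###################++++++++++++++++++++++#+
180 ...................++++######+...################+++++++++++++++++++++#+...
182 .....................+++#######+...############++++++++++++++++++++++......
184 ........................+++######+......+.+##+++++++++++++++++++##+........
186 +........................+++#######+.+++####+++++++++++++++++##+...........
188 +++........................++++##########+++++++++++++++++##+..............
190 .++++........................+++#########+++++++++++++++#+.................
192 ...+++..........................++###++++++++++++++++#+....................
194 .....+++.........................+++.++++++..+..++#+.......................
```

```bash
python3 -m creep '[[40,0,0.002,0.002,0],[40,0,0.002,0.004,0],[40,0,0.002,0.005,0],[40,0,0.002,0.005,0],[40,0,0,0.005,0],[40,0,-0.001,0.005,0],[40,0,-0.002,0.005,0],[40,0,-0.002,0.005,0]]' | grep -E "tool_pos|wrist_f|finger"; for i in 1 2 3; do python3 -m creep '[[40,0,-0.001,0,0],[40,0,-0.002,0,0],[40,0,-0.002,0,0]]' | grep -E "tool_pos|wrist_f|finger"; done
```

```text
tool_pos: [517.1, -215.1, 208.1]
wrist_force: [-1.1, -0.2, 0.4]
finger_gap: 34.3
finger_force: 0.0
tool_pos: [515.3, -214.9, 208.1]
wrist_force: [-0.5, -0.2, -0.4]
finger_gap: 34.3
finger_force: 0.0
tool_pos: [513.6, -214.7, 208.2]
wrist_force: [1.1, -0.2, 0.6]
finger_gap: 34.0
finger_force: 0.6
tool_pos: [511.0, -214.4, 207.9]
wrist_force: [0.4, -0.4, 1.0]
finger_gap: 34.3
finger_force: 0.3
```

```bash
for i in 1 2; do python3 -m creep '[[40,0,-0.001,0,0],[40,0,-0.0015,0,0],[40,0,-0.0015,0,0],[40,0,-0.0015,0,0]]' | grep -E "tool_pos|wrist_f|finger"; done
```

```text
tool_pos: [509.7, -214.2, 207.9]
wrist_force: [-0.5, -0.3, 0.6]
finger_gap: 34.0
finger_force: 0.2
tool_pos: [508.2, -214.0, 208.0]
wrist_force: [0.3, -0.2, 1.0]
finger_gap: 33.9
finger_force: 0.2
```

The resistance is too low, and pushing at the top may tip the cover over the rail ends. Checking its pose.

```bash
cat >>h.py <<'E'
def pl(n,p,yr):
    e,r=rays(n,[p]);r=r[0];P=e+r*((yr-(e-O)@ey)/(r@ey))-O;s,h=P@ex,P[2];t=np.radians(33)
    return np.array([s,h+30]).round(1),"xr,zr",np.array([np.cos(t)*s+np.sin(t)*h,-np.sin(t)*s+np.cos(t)*h]).round(1)
def show(n,x0,x1,y0,y1,st=2):
    b=manip.capture(n);g=cv2.cvtColor(b,cv2.COLOR_BGR2GRAY)
    for y in range(y0,y1,st): print(y,"".join("#" if g[y,x]<30 else("+" if g[y,x]<62 else ".") for x in range(x0,x1)))
E
python3 - <<'E'
from h import *
show("scene",155,225,116,190)
show("side",205,270,90,180)
E
```

```text
116 ....................++.........######..#######.....####++.............
118 .................++..........+################.....####++.............
120 ..............+++...........+###+#############......+##+..............
122 ...........+++.............+###++++#########++........++..............
124 .........++...............+###+++++++#######+++.......................
126 .....+++.................+###+++.+++++++#####++.......................
128 ...++...................####++++++++++++++###++##+....................
130 ++.....................###+++++++++++++++++#########..................
132 ......................###+++++++++++++++++####+#######................
134 .....................###+++++++++++++++++++##+++++######..............
136 ...................+#####+++++++++++++++++##++++++++######+...........
138 ..................+###++++++++++++++++++##++++++++++++######+.........
140 .................+###+++++++++++++++#+++++++++++...+++#####+..........
142 ................+###+++++++++++++++++++++++++++++++++#####+...........
144 ...............####+++++++++++++++++++++++++++
[... 4119 characters left out ...]

160 ...................+#########++++##+++++++++++#++++++++++++++++++
162 ..................+#########+++++####+#+#+++#++++++++++++++++++++
164 .................+########+#+++#+###++#+####+##++++++++#+++++++++
166 ...................+######+++.+++#############+++++##++#+++++++++
168 .....................++++#+++++###+#+####+#+####++++###+##+++++++
170 ................++++..+++########+#############++++++++#+++++++++
172 ...............++++++#++##+##+#####++####+###+++.++++..++++++++++
174 .............++++#++++######++###+#+#####+#+#++...++++.......+.++
176 ..............++++#++++++++#++++##+#+###+++#+++++++++++........+.
178 ...................+............................++++++++.........
```

It is tipping a little (lower left edge moved ~2 px outward). Back off slowly.

```bash
python3 -m creep '[[40,0,0.001,0,0],[40,0,0.002,0,0],[40,0,0.003,0,0],[40,0,0.004,0,0],[40,0,0.005,0,0],[40,0,0.006,0,0],[40,0,0.007,0,0],[40,0,0.008,0,0],[40,0,0.009,0,0],[40,0,0.01,0,0],[40,0,0.011,0,0],[40,0,0.012,0,0]]' | grep -E "tool_pos|wrist_f|finger"; python3 -m creep '[[40,0,0.001,0,0],[40,0,0.002,0,0],[40,0,0.003,0,0],[40,0,0.004,0,0],[40,0,0.004,0,0]]' | grep -E "tool_pos|wrist_f|finger"; python3 - <<'E'
from h import *
show("scene",155,225,126,188,4)
E
```

```text
tool_pos: [520.4, -215.5, 208.0]
wrist_force: [0.0, -0.1, -0.3]
finger_gap: 34.2
finger_force: 0.0
tool_pos: [524.5, -215.9, 208.0]
wrist_force: [0.1, 0.2, -0.2]
finger_gap: 34.4
finger_force: 0.0
126 .....+++.................+###+++.++#####++#####.......................
130 ++.....................###++++++++++++##+++########+..................
134 .....................###++++++++++++++++####+++++#######..............
138 ..................+###+++++++++++++++++###++++++++++++######+.........
142 ................+###++++++++++++++++++#++++++++++++++#####+...........
146 ..............####+++++++++++++++++++++++++++++++++#####+.............
150 ............###+++++++++++++++++++++++++++++++++######+...............
154 .........+###+++++++++++++++++++++++++++++++++######+.................
158 ......+#########++++++++++++++++++++++++++++######++++++..............
162 ..........+########++++++++++++++++++++++###########++++++............
166 +++++++++++...+########++++++++++++++++######+++++++++#+++.++++.......
170 +++++++++#####+...+########++++++++++#########+++++++++###+++++++++...
174 ++++++++++++######+...+########+++################++++++++++++++++++++
178 +++++++++...+++#######+...+###################++++++++++++++++++++++#+
182 ................++++######+...############++++++++++++++++++++#+......
186 ....................+++#######+.+++###++++++++++++++++++##+...........
```

```bash
cat >>h.py <<'E'
def edges(b):
    g=cv2.cvtColor(b,cv2.COLOR_BGR2GRAY).astype(float);t=np.radians(33);n=np.cos(t)*ex+np.sin(t)*k;u=-np.sin(t)*ex+np.cos(t)*k;P0=O+8*n
    def mp(p):
        e,r=rays("scene",p);P=e+r*(((P0-e)@n)/(r@n))[:,None];return np.c_[(P-O)@ey,(P-O)@u]
    out=[]
    for rows,x0,x1,sgn in((range(132,155,2),150,185,-1),):
        p=[]
        for y in rows:
            r=g[y,x0:x1];i=np.where(r<70)[0];i=i[i>0]
            # first dark run of >=4
            for j in range(len(r)-4):
                if (r[j:j+4]<75).all(): break
            f=j-1+(r[j-1]-75)/(r[j-1]-r[j]+1e-9);p.append((x0+f,y))
        out.append(mp(p))
    return out
E
python3 - <<'E'
from h import *
np.set_printoptions(precision=1,suppress=True)
a=cv2.imread("pics/now_sc.png");b=manip.capture("scene");cv2.imwrite("pics/now2.png",b)
for im in(a,b):
    e=edges(im)[0];f=np.polyfit(e[:,1],e[:,0],1);print(e[:,0],"slope",f[0],"y at z=120",np.polyval(f,120))
d=cv2.absdiff(a,b).max(2);ys,xs=np.where(d[128:200,130:235]>40);print(len(xs))
M=(d>40)
for y in range(126,190,3): print(y,"".join("#" if M[y,x] else "." for x in range(150,225)))
E
```

```text
[-79.1 -79.8 -80.6 -81.4 -82.  -83.  -83.6 -84.6 -85.3 -86.  -86.8 -87.6] slope 0.0860271058736828 y at z=120 -80.87311023668005
[-79.2 -80.5 -82.4 -83.2 -84.  -86.1 -87.8 -88.6 -89.4 -90.4 -93.2 -93.8] slope 0.14045674312984396 y at z=120 -82.2619998517433
360
126 ...........................................#...............................
129 ...........................................................................
132 ..........................................................#................
135 ...........................................................................
138 .................................................................#.........
141 ...............................................................##..........
144 ...................##........................................########......
147 ..................##.......................................................
150 ................##.........................................................
153 ..............###..........................................................
156 .............##...................
[... 221 characters left out ...]
...................................#####....................
168 ...................#.......................................................
171 ...................................................##......................
174 ...........................................................................
177 ................#..........................................................
180 ##########.................................................................
183 ...........................................................................
186 ...........................................................................
189 ...........................................................................
```

```bash
cat >>h.py <<'E'
def fit(b):
    g=cv2.cvtColor(b,cv2.COLOR_BGR2GRAY).astype(float);t=np.radians(33);n=np.cos(t)*ex+np.sin(t)*k;u=-np.sin(t)*ex+np.cos(t)*k
    def mp(p,xr):
        e,r=rays("scene",p);P=e+r*(((O+xr*n-e)@n)/(r@n))[:,None];return np.c_[(P-O)@ey,(P-O)@u]
    L=[];R=[]
    for y in range(132,155):
        j=next(j for j in range(150,190) if (g[y,j:j+4]<75).all());L.append((j-1+(g[y,j-1]-75)/(g[y,j-1]-g[y,j]),y))
    for y in range(140,154):
        c=195;
        j=next(j for j in range(c,225) if g[y,j]>75 and g[y,j-2]<75 and (g[y,j:j+3]>60).all());R.append((j-(g[y,j]-75)/(g[y,j]-g[y,j-1]),y))
    for p,xr,nm in((L,8,"L"),(R,0,"R")):
        q=mp(p,xr);f=np.polyfit(q[:,1],q[:,0],1);print(nm,"slope %.3f y@60 %.1f y@120 %.1f y@180 %.1f"%(f[0],*np.polyval(f,[60,120,180])), "res %.1f"%np.std(q[:,0]-np.polyval(f,q[:,1])))
E
python3 - <<'E'
from h import *
for f in("now_sc","now2"): fit(cv2.imread(f"pics/{f}.png"))
# bottom edge visibility: ledge front edge & cover bottom
b=cv2.imread("pics/now2.png");g=cv2.cvtColor(b,cv2.COLOR_BGR2GRAY)
for y in range(150,190,2): print(y,[int(v) for v in g[y,150:206:2]])
E
```

```text
Traceback (most recent call last):
  File "h.py", line 58, in fit
    j=next(j for j in range(c,225) if g[y,j]>75 and g[y,j-2]<75 and (g[y,j:j+3]>60).all());R.append((j-(g[y,j]-75)/(g[y,j]-g[y,j-1]),y))
StopIteration
```

```bash
sed -i 's/def fit(b):/def fit(b,d=0):/; /def fit/,$ s/g=cv2.cvtColor(b,cv2.COLOR_BGR2GRAY).astype(float);t/g=b.max(2).astype(float);t/; s/j=next(j for j in range(c,225) if .*all());R/j=next(j for j in range(c,232) if g[y,j]>75 and g[y,j-1]<=75 and (g[y,j-5:j-1]<75).all());R/' h.py
python3 - <<'E'
from h import *
for f in("now_sc","now2"): fit(cv2.imread(f"pics/{f}.png"))
b=cv2.imread("pics/now2.png").max(2)
for y in range(150,190,3): print(y,b[y,150:206:2].tolist())
E
```

```text
Traceback (most recent call last):
  File "h.py", line 58, in fit
    j=next(j for j in range(c,232) if g[y,j]>75 and g[y,j-1]<=75 and (g[y,j-5:j-1]<75).all());R.append((j-(g[y,j]-75)/(g[y,j]-g[y,j-1]),y))
StopIteration
```

```bash
python3 - <<'E'
from h import *
for f in("now_sc","now2"):
    b=cv2.imread(f"pics/{f}.png");g=b.max(2)
    for y in (140,144,148,152,156,160): print(f,y,"L",g[y,158:182].tolist(),"R",g[y,196:218].tolist())
E
```

```text
now_sc 140 L [138, 139, 140, 139, 140, 139, 137, 140, 141, 141, 139, 137, 138, 136, 79, 18, 5, 18, 29, 34, 32, 34, 33, 34] R [42, 42, 42, 43, 41, 41, 47, 88, 105, 44, 44, 41, 28, 12, 13, 11, 11, 41, 116, 144, 145, 145]
now_sc 144 L [139, 139, 139, 139, 138, 139, 139, 139, 139, 140, 141, 135, 78, 21, 6, 19, 29, 33, 33, 32, 33, 33, 34, 34] R [41, 40, 43, 40, 43, 41, 42, 43, 43, 43, 24, 12, 11, 13, 13, 55, 131, 147, 144, 121, 119, 120]
now_sc 148 L [139, 138, 139, 139, 140, 140, 139, 141, 142, 134, 78, 16, 11, 19, 31, 34, 35, 32, 34, 33, 32, 32, 32, 33] R [43, 42, 42, 43, 42, 43, 41, 41, 18, 12, 10, 12, 10, 30, 65, 72, 73, 72, 73, 74, 75, 73]
now_sc 152 L [138, 139, 141, 139, 140, 139, 138, 133, 80, 18, 11, 19, 33, 33, 33, 33, 35, 34, 34, 32, 34, 33, 34, 34] R [43, 43, 44, 43, 42, 39, 15, 12, 14, 12, 11, 25, 65, 74, 75, 73, 74, 73, 73, 72, 71, 73]
now_sc 156 L [140, 140, 140, 129, 121, 120, 75, 19, 12, 7, 16, 27, 31, 30, 34, 37, 33, 33, 32, 32, 33, 32, 34, 33] R [42, 41, 42, 38, 14, 12, 14, 14, 11, 33, 63, 64, 65, 68, 74, 72, 74, 74, 73, 73, 73, 72]
now_sc 160 L [131, 122, 101, 89, 75, 
[... 702 characters left out ...]
, 35] R [44, 45, 44, 44, 45, 46, 47, 46, 28, 14, 13, 15, 13, 14, 48, 74, 73, 73, 72, 73, 73, 72]
now2 152 L [139, 138, 140, 141, 140, 139, 109, 54, 11, 12, 17, 30, 31, 35, 33, 35, 33, 34, 35, 32, 33, 33, 35, 34] R [45, 46, 53, 51, 47, 45, 25, 14, 15, 15, 13, 27, 61, 73, 73, 74, 74, 73, 74, 71, 72, 74]
now2 156 L [140, 130, 123, 119, 101, 53, 11, 11, 9, 22, 29, 34, 33, 33, 34, 33, 34, 35, 37, 33, 32, 32, 54, 51] R [45, 51, 54, 46, 16, 11, 13, 13, 12, 29, 57, 63, 65, 68, 72, 72, 74, 74, 73, 74, 74, 72]
now2 160 L [70, 71, 73, 84, 75, 43, 18, 14, 11, 14, 9, 7, 9, 18, 26, 33, 33, 42, 46, 52, 55, 52, 53, 55] R [50, 37, 15, 17, 15, 11, 5, 12, 34, 53, 61, 63, 64, 65, 63, 66, 64, 67, 71, 71, 72, 73]
```

The cover leans ~8–10° too far, with its foot ~15–20 mm out on the ledge. I'll leave the top, turn the shut fingers sideways, and gently push the foot home against the rails from the front.

```bash
python3 -m creep '[[40,0,0,-0.015,0],[40,0,0,-0.035,0],[40,0,0,-0.06,0],[40,0,0.015,-0.065,0.12],[40,0,0.04,-0.065,0.24],[40,0,0.07,-0.065,0.36],[20,0,0.1,-0.065,0.48],[0,0,0.13,-0.065,0.6],[0,0,0.15,-0.065,0.72],[0,0,0.16,-0.065,0.84],[0,0,0.16,-0.065,0.96],[0,0,0.16,-0.065,1.08]]' 20; python3 -m creep '[[0,0,0,0,0.12],[0,0,0,0,0.24],[0,0,0,0,0.36],[0,0,0,0,0.49],[0,0,0,0,0.49]]'
python3 - <<'E'
from h import *
s=manip.sense();print("s,y,z",(s["tool_pos"]-O)@ex,(s["tool_pos"]-O)@ey,s["tool_pos"][2],s["qpos"])
b=manip.capture("scene");cv2.imwrite("pics/now3.png",b);g=b.max(2)
for y in (140,144,148,152,156,160): print(y,"L",g[y,158:182].tolist(),"R",g[y,196:218].tolist())
for p in((163.5,157),(163,157),(166,156)): print(p,pl("scene",p,-75))
E
```

```text
t: 21.12
tool_pos: [684.0, -233.9, 271.6]
eef_rot: [[0.931, 0.364, -0.001], [0.364, -0.931, 0.0], [-0.001, -0.001, -1.0]]
wrist_force: [-0.3, 0.3, -0.6]
finger_gap: 0.3
finger_force: 0.0
t: 21.53
tool_pos: [683.2, -234.0, 272.8]
eef_rot: [[0.993, -0.114, -0.0], [-0.114, -0.993, 0.0], [-0.0, -0.0, -1.0]]
wrist_force: [0.4, -0.7, 0.3]
finger_gap: -0.2
finger_force: 0.0
s,y,z 38.72973536624356 -0.7734975172362999 272.84313354443424 [-4.17724631e-01  7.56704622e-01  8.24181391e-01  1.63849785e+00
  7.36315281e-05  2.83826140e+00]
140 L [119, 140, 140, 140, 140, 141, 141, 141, 143, 141, 142, 139, 140, 113, 56, 17, 16, 24, 33, 34, 35, 36, 35, 35] R [33, 33, 32, 33, 33, 33, 35, 51, 86, 64, 33, 35, 35, 20, 15, 15, 18, 16, 39, 111, 146, 147]
144 L [142, 141, 141, 140, 139, 141, 139, 140, 140, 142, 138, 81, 23, 12, 13, 27, 35, 34, 33, 36, 33, 35, 34, 34] R [36, 34, 33, 36, 35, 34, 34, 35, 34, 35, 47, 21, 17, 14, 14, 15, 57, 132, 145, 122, 121, 120]
148 L [139, 140, 141, 141, 141, 141, 142, 143, 138, 81, 21, 11, 18, 33, 34, 34, 34, 35, 37, 36, 34, 35, 35, 34] R [35, 35, 34, 32, 35, 45, 57, 53, 36, 18, 14, 16, 16, 19, 46, 74, 74, 74, 74, 74, 74, 74]
152 L [140, 141, 140, 142, 142, 141, 111, 53, 8, 8, 19, 32, 35, 33, 35, 34, 34, 36, 32, 36, 35, 35, 33, 35] R [34, 45, 54, 55, 56, 51, 27, 17, 18, 14, 14, 25, 62, 75, 76, 74, 74, 73, 72, 73, 72, 74]
156 L [142, 142, 141, 130, 104, 54, 9, 13, 13, 23, 31, 33, 34, 35, 36, 35, 34, 34, 33, 35, 35, 34, 34, 33] R [52, 56, 54, 45, 23, 15, 19, 13, 12, 30, 57, 65, 65, 70, 74, 75, 74, 74, 75, 73, 73, 74]
160 L [140, 142, 120, 95, 75, 42, 18, 14, 15, 10, 10, 9, 10, 17, 30, 32, 34, 35, 33, 34, 34, 36, 34, 35] R [53, 37, 16, 16, 11, 13, 14, 18, 33, 54, 62, 66, 66, 64, 67, 66, 66, 68, 72, 73, 73, 74]
(163.5, 157) (array([-1.4, 76.3]), 'xr,zr', array([24. , 39.6]))
(163, 157) (array([ 0.5, 77.9]), 'xr,zr', array([26.5, 39.9]))
(166, 156) (array([-11.7,  73.4]), 'xr,zr', array([13.8, 42.8]))
```

```bash
python3 - <<'E'
from h import *
L=[(172.0,140),(169.1,144),(167.1,148),(164.6,152),(162.7,156)]
R=[(209,140),(206.8,144),(204.4,148),(202,152),(199.7,156),(197.2,160)]
for c in(-10,-6,-3,0,3):
    l=np.array([pl("scene",p,-75+c)[2] for p in L]);r=np.array([pl("scene",p,75+c)[2] for p in R])
    fl=np.polyfit(l[:,1],l[:,0],1);fr=np.polyfit(r[:,1],r[:,0],1)
    print(c,"L slope %.3f x@40 %.1f x@140 %.1f"%(fl[0],*np.polyval(fl,[40,140])),"R %.3f %.1f %.1f"%(fr[0],*np.polyval(fr,[40,140])))
E
```

```text
-10 L slope -0.200 x@40 18.9 x@140 -1.1 R -0.175 39.0 21.5
-6 L slope -0.200 x@40 24.1 x@140 4.1 R -0.175 44.9 27.4
-3 L slope -0.199 x@40 28.0 x@140 8.0 R -0.175 49.4 31.9
0 L slope -0.200 x@40 31.9 x@140 11.9 R -0.175 53.8 36.3
3 L slope -0.201 x@40 35.8 x@140 15.7 R -0.175 58.2 40.7
```

```bash
python3 -m creep '[[0,-0.003,0,0.015,0],[0,-0.006,0,0.04,0],[0,-0.009,0,0.065,0],[0,-0.012,0,0.09,0],[0,-0.015,0,0.115,0],[0,-0.018,0,0.138,0],[0,-0.02,0,0.154,0],[0,-0.02,0,0.164,0],[0,-0.02,0,0.164,0],[0,-0.02,0,0.164,0]]'; python3 -m creep '[[0,-0.002,0,0,0],[0,-0.004,0,0,0],[0,-0.006,0,0,0],[0,-0.007,0,0,0],[0,-0.007,0,0,0]]'| grep -E "tool_pos|wrist_f|finger"; python3 - <<'E'
from h import *
s=manip.sense();print("s,y,z",(s["tool_pos"]-O)@ex,(s["tool_pos"]-O)@ey,s["tool_pos"][2])
E
```

```text
t: 22.42
tool_pos: [663.3, -231.7, 109.1]
eef_rot: [[0.994, -0.111, -0.0], [-0.111, -0.994, 0.0], [-0.0, -0.0, -1.0]]
wrist_force: [1.1, -0.4, 0.5]
finger_gap: 0.0
finger_force: 0.0
tool_pos: [656.5, -231.0, 109.7]
wrist_force: [0.3, -0.7, -0.3]
finger_gap: -0.3
finger_force: 0.0
s,y,z 11.841198508122524 -0.8925390691728241 109.70447164355804
```

Now push in 2–3 mm steps, watching the force.

```bash
for i in 1 2 3 4; do python3 -m creep '[[0,-0.001,0,0,0],[0,-0.002,0,0,0],[0,-0.003,0,0,0],[0,-0.003,0,0,0]]'| grep -E "tool_pos|wrist_f"; done
```

```text
tool_pos: [653.2, -230.5, 108.9]
wrist_force: [-0.7, -0.1, 0.2]
tool_pos: [650.2, -230.2, 109.0]
wrist_force: [-0.3, -0.0, 0.6]
tool_pos: [647.3, -229.9, 109.0]
wrist_force: [0.5, -0.6, -1.1]
tool_pos: [644.3, -229.5, 109.0]
wrist_force: [-0.6, -0.1, -0.3]
```

```bash
for i in 1 2 3 4; do python3 -m creep '[[0,-0.001,0,0,0],[0,-0.002,0,0,0],[0,-0.003,0,0,0],[0,-0.003,0,0,0]]'| grep -E "tool_pos|wrist_f"; done
```

```text
tool_pos: [641.3, -229.2, 109.0]
wrist_force: [0.4, 0.9, -0.2]
tool_pos: [638.3, -228.8, 109.0]
wrist_force: [-0.7, 0.9, 0.3]
tool_pos: [635.3, -228.5, 109.0]
wrist_force: [0.4, -0.4, 0.2]
tool_pos: [632.3, -228.2, 109.0]
wrist_force: [0.5, 0.2, 0.1]
```

```bash
for i in 1 2 3; do python3 -m creep '[[0,-0.001,0,0,0],[0,-0.002,0,0,0],[0,-0.002,0,0,0]]'| grep -E "tool_pos|wrist_f"; done; python3 - <<'E'
from h import *
b=manip.capture("scene");cv2.imwrite("pics/now4.png",b);g=b.max(2)
for y in (140,148,156): print(y,"L",g[y,158:178].tolist())
E
```

```text
tool_pos: [630.4, -227.9, 109.0]
wrist_force: [0.8, 0.0, -0.7]
tool_pos: [628.4, -227.7, 109.0]
wrist_force: [-0.4, -0.7, -0.3]
tool_pos: [626.5, -227.5, 109.0]
wrist_force: [-0.9, -0.4, 0.3]
140 L [142, 139, 141, 141, 125, 80, 24, 9, 9, 15, 11, 17, 15, 16, 14, 13, 11, 12, 15, 14]
148 L [142, 141, 142, 141, 143, 143, 143, 143, 136, 81, 23, 14, 13, 14, 16, 11, 11, 12, 9, 13]
156 L [142, 142, 142, 130, 104, 52, 11, 9, 8, 24, 29, 35, 35, 34, 28, 36, 31, 20, 12, 15]
```

```bash
for i in 1 2 3 4; do python3 -m creep '[[0,-0.001,0,0,0],[0,-0.002,0,0,0],[0,-0.002,0,0,0]]'| grep -E "tool_pos|wrist_f"; python3 -c "
from h import *
g=manip.capture('scene').max(2)
print(g[152,158:176].tolist(),g[156,158:174].tolist())"; done
```

```text
tool_pos: [625.3, -227.5, 109.4]
wrist_force: [1.6, 0.2, 0.9]
[141, 140, 142, 143, 143, 141, 131, 79, 19, 8, 18, 31, 35, 33, 19, 10, 12, 10] [143, 142, 142, 130, 106, 56, 9, 5, 10, 21, 28, 32, 36, 35, 34, 27]
tool_pos: [622.9, -227.2, 109.2]
wrist_force: [3.3, -0.9, 0.4]
[140, 141, 141, 143, 141, 141, 140, 112, 53, 12, 13, 27, 35, 35, 26, 18, 15, 12] [141, 142, 141, 129, 122, 100, 51, 7, 7, 15, 28, 33, 36, 34, 35, 32]
tool_pos: [620.4, -226.8, 108.9]
wrist_force: [2.9, -0.7, 0.7]
[140, 140, 141, 143, 142, 141, 140, 135, 79, 22, 10, 16, 33, 34, 34, 21, 16, 14] [142, 142, 141, 130, 122, 121, 75, 18, 7, 11, 17, 29, 34, 35, 35, 32]
tool_pos: [618.4, -226.6, 108.9]
wrist_force: [1.6, -0.7, 1.4]
[141, 140, 141, 143, 141, 140, 139, 141, 110, 51, 11, 12, 29, 32, 32, 33, 21, 13] [141, 142, 141, 130, 122, 121, 102, 51, 11, 13, 9, 20, 27, 34, 34, 34]
```

The foot is sliding home (edge moving right ~0.5 px per step) at about 3 N. Continue.

```bash
for i in 1 2 3 4; do python3 -m creep '[[0,-0.001,0,0,0],[0,-0.002,0,0,0],[0,-0.002,0,0,0]]'| grep -E "tool_pos|wrist_f"; python3 -c "
from h import *
g=manip.capture('scene').max(2)
print(g[152,162:176].tolist(),g[156,158:174].tolist())"; done
```

```text
tool_pos: [616.4, -226.4, 109.0]
wrist_force: [1.9, -0.2, -0.3]
[143, 140, 140, 140, 134, 77, 21, 10, 19, 31, 33, 31, 28, 19] [142, 143, 142, 130, 122, 120, 118, 84, 36, 8, 12, 14, 27, 33, 33, 33]
tool_pos: [614.5, -226.2, 109.0]
wrist_force: [1.1, -0.7, 0.7]
[141, 140, 139, 140, 141, 110, 51, 7, 12, 27, 33, 31, 31, 22] [141, 141, 141, 130, 122, 120, 118, 118, 71, 18, 13, 8, 14, 25, 31, 33]
tool_pos: [613.2, -226.1, 109.2]
wrist_force: [4.8, -0.2, -0.6]
[141, 140, 141, 141, 140, 134, 72, 10, 7, 26, 31, 33, 33, 27] [141, 141, 141, 129, 121, 120, 118, 117, 69, 19, 5, 12, 13, 27, 33, 34]
tool_pos: [612.7, -226.1, 109.8]
wrist_force: [8.0, -0.4, 0.4]
[142, 140, 140, 140, 140, 134, 70, 11, 7, 25, 31, 34, 30, 29] [141, 140, 141, 131, 120, 121, 117, 117, 71, 18, 5, 8, 16, 26, 33, 34]
```

Firm stop at 8 N: the foot is against the rails. Hold, then check flatness.

```bash
python3 -m creep '[[0,0,0,0,0],[0,0,0,0,0],[0,0,0,0,0]]'| grep -E "^t|tool_pos|wrist_f"; python3 - <<'E'
from h import *
b=manip.capture("scene");cv2.imwrite("pics/now5.png",b);g=b.max(2).astype(float)
L=[]
for y in range(145,158):
    j=next(j for j in range(158,185) if g[y,j]<65 and g[y,j+1]<40);L.append((j-1+(g[y,j-1]-65)/(g[y,j-1]-g[y,j]),y))
for c in(-4,0,4):
    l=np.array([pl("scene",p,-75+c)[2] for p in L]);f=np.polyfit(l[:,1],l[:,0],1);print(c,"slope %.3f x@40 %.1f x@140 %.1f"%(f[0],*np.polyval(f,[40,140])))
# right side silhouette
for y in(136,138,140,142,144,148,152): print(y,g[y,198:222].astype(int).tolist())
for c in(0,):
    t=np.radians(33);n=np.cos(t)*ex+np.sin(t)*k;u=-np.sin(t)*ex+np.cos(t)*k
    for yc in(-5,0,5):print(yc,[proj("scene",[O+xr*n+z*u+(75*sg+yc)*ey])[0].round(1).tolist() for xr,z,sg in((8,217,1),(0,217,1),(0,180,1),(8,60,-1),(8,100,-1))])
E
```

```text
t: 28.95
tool_pos: [612.7, -226.1, 109.8]
wrist_force: [6.9, -1.3, -0.3]
-4 slope -0.166 x@40 12.5 x@140 -4.1
0 slope -0.165 x@40 17.6 x@140 1.1
4 slope -0.166 x@40 22.8 x@140 6.2
136 [33, 29, 31, 33, 29, 30, 22, 12, 13, 17, 11, 13, 23, 56, 125, 146, 146, 147, 146, 147, 148, 147, 146, 142]
138 [30, 31, 32, 32, 33, 32, 46, 46, 38, 20, 16, 11, 12, 14, 17, 66, 145, 146, 147, 147, 147, 147, 148, 148]
140 [30, 33, 32, 38, 80, 135, 46, 48, 45, 26, 14, 10, 12, 15, 53, 128, 146, 146, 146, 147, 146, 147, 143, 115]
142 [32, 32, 31, 37, 45, 47, 48, 44, 29, 11, 12, 13, 15, 54, 130, 146, 147, 145, 146, 145, 143, 115, 72, 73]
144 [32, 32, 45, 46, 46, 47, 46, 32, 14, 14, 14, 17, 54, 131, 146, 149, 149, 148, 142, 109, 73, 72, 72, 73]
148 [43, 46, 46, 48, 46, 34, 15, 11, 15, 12, 30, 93, 146, 147, 143, 121, 113, 75, 74, 74, 75, 72, 75, 73]
152 [38, 40, 40, 35, 15, 9, 10, 19, 16, 49, 76, 74, 73, 72, 74, 72, 73, 73, 72, 73, 74, 72, 72, 72]
-5 [[211.7, 138.2], [213.4, 138.1], [209.1, 147.5], [168.0, 151.0], [171.9, 141.7]]
0 [[212.6, 139.1], [214.3, 139.0], [210.0, 148.3], [168.9, 151.9], [172.7, 142.5]]
5 [[213.6, 140.0], [215.3, 139.8], [211.0, 149.2], [169.7, 152.7], [173.5, 143.3]]
```

Right silhouette slope 0.44 px/row against 0.46 predicted for flat. Now let go, slowly backing off, and check again unobstructed.

```bash
python3 -m creep '[[0,0.001,0,0,0],[0,0.003,0,0,0],[0,0.006,0,0,0],[0,0.012,0,0,0],[0,0.02,0,0,0],[0,0.03,0,0,0],[0,0.045,0,0,0],[0,0.06,0,-0.01,0],[0,0.06,0,-0.05,0],[0,0.06,0,-0.09,0],[0,0.06,0,-0.13,0],[0,0.06,0,-0.17,0]]'| grep -E "^t|tool_pos|wrist_f"; python3 -m creep '[[0,0.01,-0.04,-0.03,0],[0,0.01,-0.08,-0.03,0],[0,0.01,-0.12,-0.03,0],[0,0.01,-0.16,-0.03,0],[0,0.01,-0.16,-0.03,0]]'| grep -E "^t|tool_pos"; python3 - <<'E'
from h import *
np.set_printoptions(precision=1,suppress=True)
t=np.radians(33);n=np.cos(t)*ex+np.sin(t)*k;u=-np.sin(t)*ex+np.cos(t)*k
b=manip.capture("scene");cv2.imwrite("pics/now6.png",b)
def col(im,y,side):
    g=im.max(2).astype(float)
    if side=="L":
        j=next(j for j in range(158,190) if g[y,j]<65 and g[y,j+1]<40)
        return j-1+(g[y,j-1]-65)/(g[y,j-1]-g[y,j])
    j=next(j for j in range(203,222) if g[y,j]>55 and g[y,j-2]<30); return j-(g[y,j]-55)/(g[y,j]-g[y,j-1])
for nm in("now3","now6"):
    im=cv2.imread(f"pics/{nm}.png")
    for sd,rows,xr,sg in(("L",range(134,155,4),8,-1),("R",range(140,153,4),0,1)):
        o=[]
        for y in rows:
            c=col(im,y,sd)
            zs=np.arange(40,225,.5);P=proj("scene",O+xr*n+zs[:,None]*u+75*sg*ey);p=np.interp(-y,-P[:,1],P[:,0]) if P[0,1]<P[-1,1] else np.interp(y,P[::-1,1],P[::-1,0])
            o.append(round(float(c-p),2))
        print(nm,sd,o)
E
```

```text
t: 30.0
tool_pos: [669.3, -232.1, 280.0]
wrist_force: [1.4, -0.5, 0.4]
t: 30.42
tool_pos: [698.4, -66.6, 308.8]
now3 L [-inf, -1.87, -2.35, -2.96, -3.39, -4.19]
now3 R [0.37, -0.06, 0.15, -0.53]
now6 L [-4.35, -1.0, -0.65, -0.7, -0.84, -0.75]
now6 R [-1.81, -2.0, -1.78, -1.96]<stdin>:9: RuntimeWarning: divide by zero encountered in scalar divide
```

Both edges now lie parallel to the predicted flat pose (constant residuals, ~−5 mm off centre), and the robot is clear. Handing in.

```bash
python3 -c "
from cell import manip
print(manip.close_job())"
```

```text
the job is handed in; nothing more can be done
None
```

The job is handed in, and no verdict came back. By the last camera check, the tall cover stands released on the easel's ledge, flat against both rails and about 5 mm off centre.

The grip slipped while I was leaning the cover back. It dropped the last few degrees onto the rails unheld, so it may have broken the no-drop or 0.25 m/s rule. I then pushed its foot home from the front with the shut fingers at up to 8 N, so hold step 2 rests on that push and not on a pinch.

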